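Open the cake-board rack

TASK

A fresh bundle of cake boards has to go into the rack, so make room for it: with a fingertip press down the thumb lever of the sliding stop, keep it pressed, and push the stop back along its toothed bar until it is fully home against the buffer at the rear end, then let the lever spring up and move clear. Nothing needs gripping or lifting: leave the two bundles of boards, the mug and the tape dispenser where they stand.

Things in the scene. Friction and masses are not known exactly. Their poses are not given: they have to be found in the camera images.
- rack: Aluminium cake-board rack, 400 mm long (its x), 210 mm wide (y), fixed to the table; origin at the centre of its underside. A fixed end plate 131 mm tall closes the -x end. A toothed steel bar 8 mm thick runs along x on the -y side (y = -85 mm), tooth tips 109 mm above the table, to a rubber buffer on a 122 mm tall bracket at the +x (rear) end. Back = the rack's +x.
- stop (a joint): Travel of the sliding stop along the bar in m: 0 = farthest forward (towards the fixed end plate), 0.210 = fully back (to +x), head against the rubber buffer. About 4 N of friction. A ratchet lets it click forward but blocks it backward, after up to one 8 mm tooth of slack, unless the thumb lever is held down.
- lever (a joint): Angle of the stop's thumb lever in rad: 0 = up, pawl in a notch (it may rest at up to 0.15, the pawl higher on a tooth), 0.32 = pressed to its stop. The pawl is clear of the teeth above about 0.16. A spring returns it: about 2.5 N to start pressing, 6 N at the stop.
- lever_pad (a point): Middle of the top of the lever's ribbed steel pad, 44 mm long (along rack x), 30 mm wide, about 135 mm above the table when up. The pad sticks out of the head towards rack -x over the bar, rising 13 degrees to its free end; its pivot is 40 mm to +x. Pressed to the stop, this point is 13 mm lower and the pad nearly level. Moves with the lever; clear from above.
- stop_head (a point): Flat front face (looks to rack -x) of the stop's dark steel head, 149 mm above the table, 22 mm to +x of the lever pad's middle. Head: 36 mm wide, 55 mm long, top at 159 mm. A finger holding the lever down can push the stop back against this face.
- bar_end (a point): Rear end of the toothed bar, on its top edge (109 mm above the table), where the bracket stands.
- boards_in_center (a point): Centre of the bundle of gold cake boards standing in the rack against the fixed end plate, 152 x 152 mm and 55 mm thick (along the rack's x), 161 mm tall as it stands. Loose.
- boards_new_center (a point): Centre of the fresh bundle of cake boards, same size, standing on the table beyond the rack's rear end. Loose.
- mug_center (a point): Centre of a steel mug, 80 mm across, 95 mm tall, on the table beside the bar. Loose.
- tape_center (a point): Centre of a beige tape dispenser, 150 x 60 mm, 92 mm tall, on the table beside the bar. Loose.
- jaw (a point): Middle of the front of the stop's aluminium jaw plate: 166 mm wide (rack y), 3 mm thick, 137 mm tall. It is one with the head, lies 52 mm forward (-x) of the head's front face, and reaches across the tray to the head's +y side, not over the bar.

How it is judged:
On the way, in this order (a step that is already met when the one before it is completed fails the run):
1. the thumb lever is pressed down, its pawl clear of the teeth (value of joint lever above 0.15 rad), for 0.1 s.
2. the stop is pushed fully back along the bar (value of joint stop above 0.204 m), for 0.1 s.
At the end, for the whole second after the job is handed in: The stop is within 7 mm of the rear end of its travel, the lever has been let go and its pawl lies in the teeth (lever below 0.18 rad), and both bundles, the mug and the tape dispenser are within 20 mm of where they began (value of joint stop above 0.203 m and value of joint lever below 0.18 rad and distance of each of boards_in_center, boards_new_center, mug_center, tape_center from where it was at the start of the episode below 0.02 m); the robot touches nothing.
It fails at once if the bundle in the rack is lifted, carried, tipped or shoved more than 20 mm (distance of boards_in_center from where it was at the start of the episode above 0.02 m).
It fails at once if the fresh bundle is lifted, carried, tipped or shoved more than 20 mm (distance of boards_new_center from where it was at the start of the episode above 0.02 m).
It fails at once if the mug is lifted, carried or shoved more than 20 mm (distance of mug_center from where it was at the start of the episode above 0.02 m).
It fails at once if the tape dispenser is lifted, carried or shoved more than 20 mm (distance of tape_center from where it was at the start of the episode above 0.02 m).
It also fails if it takes over 38 s, if anything falls off the work surface, if the arm or the gripper's body presses on something with over 40 N, if the wrist force passes 120 N, or if a joint passes its speed limit or range.

ROBOT

A 6-joint arm with a two-finger parallel gripper is mounted at the origin on the work surface. World frame = base frame: x ahead of the robot, y to its left, z up, the work surface at z = 0. Lengths are in m, angles in rad, forces in N, time in s.
With the tool pointing down it reaches from about 0.4 to 0.825 m from the base axis. Payload 7 kg.
Tool frame: the origin (TCP) lies on the mounting face of the last link; the fingertips stand 178 mm ahead of it and the grasp point (between the pads) lies arm.grip_depth ahead of it (arm.grip_depth is the distance from the TCP to the grasp point, in m); z points along the fingers, y is the direction in which the jaws open and shut (so a half turn about z gives the same grasp; the last joint's range is limited). The gripper opens to 88 mm and grips with 3 to 60 N. Pads are 19 mm wide; open, the fingers measure 130 mm over their backs; the gripper's body (78 mm by 193 mm) begins 47 mm behind the grasp point.
Start: joints at [1.574, 0.359, 0.012, 0, -1.224, -0.288], TCP at [0.19, 0.648, 0.405] pointing down, gripper open.
Joint ranges: [-3.07, 3.07], [-1.43, 2.12], [-1.02, 1.25], [-3.03, 1.67], [-3.05, -0], [-3.03, 3.03]. Speed limits (rad/s): [2.39, 2.39, 3.01, 3.14, 3.14, 3.14].

INTERFACE

Orientations are given as [roll, pitch, yaw] about the fixed x, y, z axes, in that order (R = Rz(yaw) Ry(pitch) Rx(roll)).
In Python, from station import arm gives the robot as it stands.
- The arm moves only by the tool carry_out, never from a script. Its argument "targets" is a list that holds one entry, the list of rows, each a list of 7 numbers: the turn, a rotation vector about the tool's x, y, z in units of 8 degrees (1.0 is 8 degrees), then the shift along the tool's x, y, z in units of 2.5 cm (1.0 is 2.5 cm), then the opening, from -1 (shut) to 1 (fully open). A call has 1 to 20 rows; each row shifts and turns the commanded pose from where the row before left it, along the tool's axes as they then stand; what a row does not reach is not made up. A row lasts 1/8 s, in which the tool goes at most 62.5 mm and 10.7 degrees, less where a joint would pass 70% of its speed; a pose out of reach is approached as far as the arm can. A call with a number of a shift or a turn outside -1 to 1 is refused whole. A call with a gripper value outside its range is refused whole. The fingers move at their own pace and stop on an object; "squeeze" is the grip in N (left out, the last holds). Time passes only in rows, so rows that do not move let the fingers close. It gives the time, the measured TCP pose, the force and the opening at its end, in the units of the state.
- arm.get_state(): the state, without advancing time (a new reading comes with each control period).
- arm.grab_frame(name): name is "scene" or "top" or "wrist"; returns (picture, depth): 400x640x3 uint8, red, green, blue; 400x640 float32, m along the optical axis (not along the pixel's ray), 0 where there is no reading.
- arm.camera_model(name): a dict with "camera_matrix" (3x3 intrinsics, pixels), "world_from_camera" (4x4, takes a point from camera to world coordinates). Camera axes: x right, y down, z forward; pixel columns grow to the right and rows downward; lengths in m; the calibration is good to about 2 mm. The wrist camera is an equidistant fisheye: a pixel r from the principal point sees the ray r / f radians off the axis. A picture is of the moment at which its call begins: read the wrist's pose just before it. camera_model takes no time and is no camera call; for the wrist camera it gives the pose at the moment of the call.
- arm.job_done(): hands the job in, once; it reports no verdict.
Trained networks look in the newest picture that a camera, given by its name, has taken for a name from the list of things; names that differ only in an ending like _2 or _b are one class to them, and where a whole thing is asked for, a point or a joint stands for the part that bears it (a point fixed in the world has none). Each returns a list of dicts, best first, with "conf" (0 to 1); they miss things now and then, are a little off and sometimes report something else, mostly with a low value. They report only what shows in the picture. A call takes as long as a camera call.
- arm.spot_in(camera, query): "point" ([row, column] in pixels, amid what is visible of it).
- arm.landmark_of(camera, query): "point" ([row, column] in pixels: a listed point, or the origin of a listed thing).
The state is a dict: "t": time; "q": joint angles; "qd": joint speeds; "joint_efforts": joint torques, N m; "eef_pos": TCP position; "ee_rot": TCP orientation; "force": force on the tool from outside, world axes, zero at the start; "moment": the same for the moment, N m; "width": finger opening in m.
Only numpy, scipy, OpenCV 4.12 (cv2) and the standard library are available. Lean on these libraries where they do the work, as an engineer would, in place of code of your own. Each camera call takes 0.05 s, during which the arm holds its last target.

## Working session

There is one attempt and no reset: what is moved stays moved. The work goes in short steps, Python scripts to look and compute and a tool call to move; the robot and the scene stay as the last step left them, time stands still between calls to the robot, and variables do not carry over. Pictures are saved under pics/ and viewed, and the job is handed in when it is done.

Besides the shell and the picture viewer there is one more tool, called after "Request:" as name([rows], argument=value, ...), one row to a line, values as JSON. carry_out: Moves the arm, as the interface text tells. Its arguments: {"type":"object","properties":{"targets":{"type":"array"},"squeeze":{"type":"number"}},"required":["targets"]}

```bash
mkdir -p pics; ls; cat > h.py <<'E'
from station import arm
import numpy as np, cv2
def save(name,fn):
    im,d=arm.grab_frame(name); cv2.imwrite('pics/'+fn,im[:,:,::-1]); np.save('pics/'+fn[:-4]+'.npy',d); return im,d
def px(name,d,r,c,win=2):
    m=arm.camera_model(name);K=np.array(m['camera_matrix']);T=np.array(m['world_from_camera'])
    r,c=int(round(r)),int(round(c))
    w=d[max(0,r-win):r+win+1,max(0,c-win):c+win+1];w=w[w>0]
    if w.size==0: return None
    z=np.median(w)
    p=z*np.linalg.inv(K)@[c,r,1]
    return T[:3,:3]@p+T[:3,3]
E
python3 - <<'E'
from h import *
np.set_printoptions(precision=4,suppress=True)
s=arm.get_state();print(s['t'],s['eef_pos'],s['ee_rot'],s['width'],s['force'],arm.grip_depth)
for n in ['scene','top']:
    im,d=save(n,n+'0.png')
    for q in ['lever_pad','stop_head','bar_end','rack','boards_in_center','boards_new_center','mug_center','tape_center','jaw']:
        for r in arm.landmark_of(n,q)[:1]:
            print(n,q,np.round(r['point'],1),round(r['conf'],2),px(n,d,*r['point']))
E
```

```text
pics
0.0 [0.1896 0.6476 0.4037] [ 3.1399 -0.0001 -0.2849] 0.08764000577461772 [0.219  0.1802 0.0725] 0.1593
scene lever_pad [219.2 291.7] 0.45 [ 0.6315 -0.0278  0.1339]
scene stop_head [212.6 299.3] 0.66 [0.6356 0.0001 0.1345]
scene bar_end [188. 353.] 0.91 [0.7012 0.1869 0.1132]
scene rack [232.  280.7] 0.57 [ 0.6096 -0.0465  0.0917]
scene boards_new_center [167.8 361.3] 0.58 [0.6793 0.2866 0.1094]
scene mug_center [254.5 349.4] 0.89 [ 0.791  -0.0141  0.0801]
scene tape_center [297.2 294.5] 0.65 [ 0.7319 -0.1833  0.056 ]
scene jaw [220.2 261.3] 0.81 [ 0.5292 -0.0211  0.0738]
top lever_pad [196.4 362.6] 0.68 [ 0.6439 -0.0211  0.131 ]
top stop_head [196.3 354.5] 0.73 [0.6393 0.0037 0.1575]
top bar_end [173.  282.8] 0.56 [0.7032 0.1862 0.1128]
top rack [229.1 343. ] 0.87 [0.5677 0.0229 0.0084]
top boards_in_center [261.1 396.7] 0.66 [ 0.4829 -0.1013  0.1583]
top boards_new_center [186.2 235.4] 0.98 [0.6598 0.3012 0.15  ]
top mug_center [157.3 348.9] 0.8 [0.7776 0.0081 0.0034]
```

```bash
python3 - <<'E'
import cv2
a=cv2.imread('pics/scene0.png');b=cv2.imread('pics/top0.png')
cv2.imwrite('pics/s0c.png',cv2.resize(a[130:330,200:420],None,fx=3.6,fy=2.9,interpolation=2)[:600])
cv2.imwrite('pics/t0c.png',cv2.resize(b[130:310,200:440],None,fx=3.3,fy=3.3,interpolation=2)[:600])
E
```

```text
(no output)
```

View pics/s0c.png

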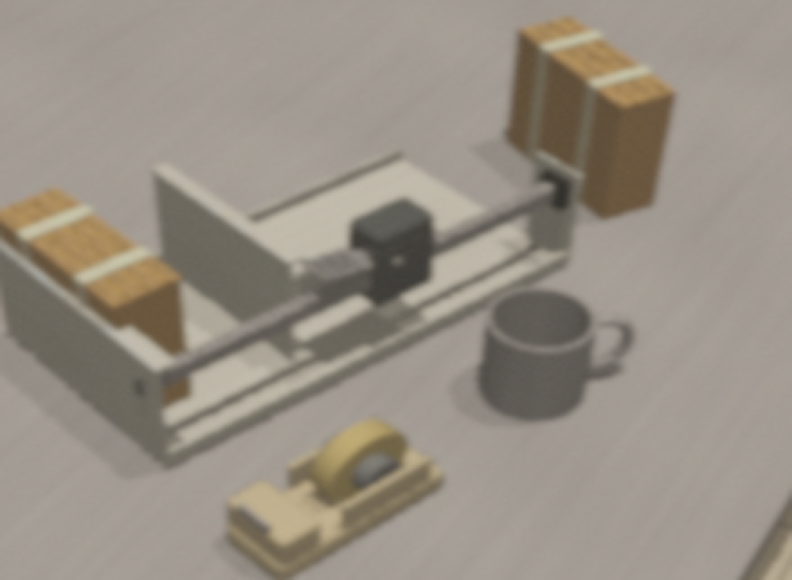

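View pics/t0c.png

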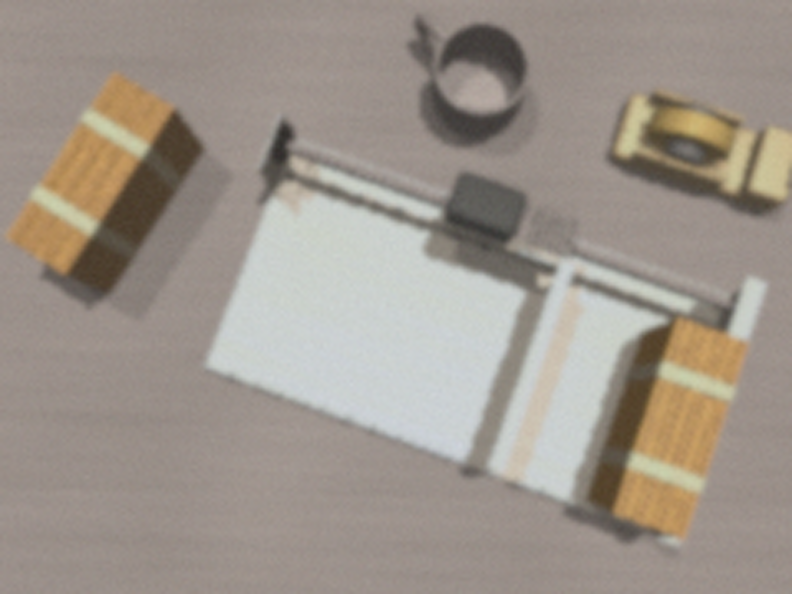

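View pics/scene0.png

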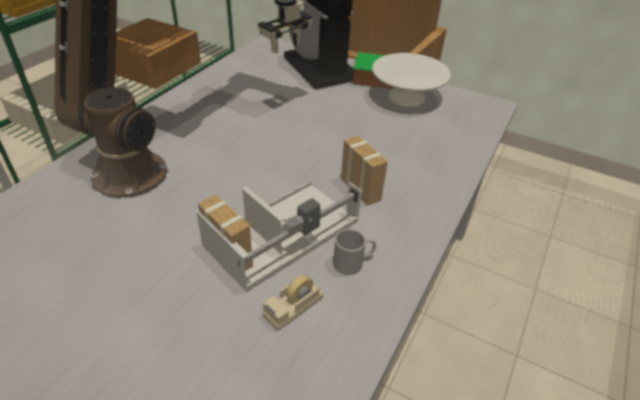

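The top view shows the head at crop (485,200), the pad at (555,228), and the bar running from (735,298) to (285,150). The mug stands next to the bar's rear half and the jaw reaches across the tray. Next I'll fit the rack frame from the depth cloud.

```bash
python3 - <<'E'
from h import *
np.set_printoptions(precision=4,suppress=True)
m=arm.camera_model('top');K=np.array(m['camera_matrix']);T=np.array(m['world_from_camera'])
d=np.load('pics/top0.npy')
v,u=np.mgrid[0:400,0:640]
P=(np.linalg.inv(K)@np.stack([u*d,v*d,d]).reshape(3,-1)).T@T[:3,:3].T+T[:3,3]
P=P.reshape(400,640,3)
np.save('pics/P.npy',P)
print('cam',T[:3,3],K[0,0])
R=P[160:300,260:440].reshape(-1,3); 
# head top
h=R[(abs(R[:,2]-.159)<.006)&(abs(R[:,0]-.64)<.06)&(abs(R[:,1]-.01)<.06)]
print('head',len(h),h.mean(0),cv2.minAreaRect(h[:,:2].astype(np.float32)*1000))
# tray floor rect
t=P[150:320,250:440].reshape(-1,3); t=t[(t[:,2]>.004)&(t[:,2]<.016)]
print('tray',len(t),cv2.minAreaRect(t[:,:2].astype(np.float32)*1000),np.median(t[:,2]))
for y0 in (172,197,205,228,):
    pass
# bar: high points 0.098-0.115 
b=R[(R[:,2]>.09)&(R[:,2]<.116)&(R[:,0]>.55)]
l=cv2.fitLine(b[:,:2].astype(np.float32),cv2.DIST_HUBER,0,.01,.01).ravel();print('bar',len(b),l,np.degrees(np.arctan2(l[1],l[0])))
for n,c in dict(pad=(199,368),new=(186,235)).items(): print(n,P[c[0]-3:c[0]+4,c[1]-3:c[1]+4,2].round(3))
for n in ('mug_center','tape_center','boards_new_center','boards_in_center','stop_head','lever_pad','bar_end'):
    print(n,[(np.round(r['point'],0),round(r['conf'],2)) for r in arm.spot_in('top',n)[:2]])
E
```

```text
cam [0.4894 0.0733 1.1201] 394.0858310004797
head 296 [0.6504 0.0209 0.1573] ((650.9151000976562, 20.905651092529297), (54.02902603149414, 35.85552215576172), 72.43081665039062)
tray 7887 ((559.7529907226562, 22.704788208007812), (476.2698669433594, 532.089599609375), 1.2572959661483765) 0.007685114517284264
bar 652 [0.3198 0.9475 0.6418 0.0048] 71.349434
pad [[0.133 0.132 0.132 0.131 0.135 0.132 0.135]
 [0.13  0.132 0.136 0.132 0.135 0.132 0.136]
 [0.129 0.132 0.132 0.133 0.136 0.136 0.138]
 [0.13  0.13  0.129 0.136 0.132 0.134 0.136]
 [0.132 0.13  0.131 0.132 0.134 0.131 0.133]
 [0.13  0.132 0.133 0.135 0.133 0.135 0.134]
 [0.132 0.133 0.135 0.133 0.134 0.136 0.133]]
new [[0.149 0.149 0.149 0.148 0.15  0.15  0.152]
 [0.147 0.148 0.15  0.151 0.152 0.155 0.147]
 [0.15  0.146 0.151 0.15  0.151 0.149 0.143]
 [0.153 0.151 0.147 0.151 0.15  0.143 0.139]
 [0.151 0.153 0.148 0.15  0.147 0.141 0.137]
 [0.148 0.15  0.15  0.153 0.144 0.135 0.128]
 [0.148 0.152 0.151 0.148 0.143 0.131 0.125]]
mug_center [(array([155., 348.]), 0.8), (array([262., 401.]), 0.71)]
tape_center [(array([176., 413.]), 0.94)]
boards_new_center [(array([186., 234.]), 0.89)]
boards_in_center [(array([259., 402.]), 0.75)]
stop_head []
lever_pad [(array([200., 363.]), 0.47)]
bar_end [(array([226., 336.]), 0.68)]
```

```bash
python3 - <<'E'
from h import *
np.set_printoptions(precision=4,suppress=True)
P=np.load('pics/P.npy')
Q=P[150:320,240:450].reshape(-1,3)
hc=np.array([.6508,.0209])
for a in (71,71.5,72,72.5,73):
    e=np.array([np.cos(np.radians(a)),np.sin(np.radians(a))]);n=np.array([-e[1],e[0]])
    X=(Q[:,:2]-hc)@e;Y=(Q[:,:2]-hc)@n
    m=(Q[:,2]>.095)&(Q[:,2]<.113)&(abs(Y)<.012)&((X>.04)&(X<.14)|(X<-.09)&(X>-.19))
    print(a,m.sum(),np.polyfit(X[m],Y[m]*1000,1))
a=72.4
e=np.array([np.cos(np.radians(a)),np.sin(np.radians(a))]);n=np.array([-e[1],e[0]])
X=(Q[:,:2]-hc)@e;Y=(Q[:,:2]-hc)@n
m=(Q[:,2]>.118)&(Q[:,2]<.145)&(abs(Y)<.03)&(X<-.02)&(X>-.1)
print('pad X',np.percentile(X[m],[0,2,50,98,100]),'Y',np.percentile(Y[m],[0,2,50,98,100]))
for x in np.arange(-.1,-.02,.006):
    k=m&(abs(X-x)<.003)
    if k.sum()>2: print(x.round(3),k.sum(),Y[k].min(),Y[k].max(),np.median(Q[k,2]))
k=(Y>.01)&(Y<.05)&(X>-.09)&(X<.03)&(Q[:,2]>.03)
for x in np.arange(-.1,.03,.01):
    kk=k&(abs(X-x)<.005); 
    if kk.any(): print('arm',x.round(3),kk.sum(),Y[kk].min(),Y[kk].max(),np.percentile(Q[kk,2],[50,95]))
k=(X>.1)&(X<.2)&(abs(Y)<.02)&(Q[:,2]>.114)
print('bracket',k.sum(),X[k].min(),X[k].max(),Q[k,2].max())
E
```

```text
71 285 [0.6073 0.2665]
71.5 284 [-8.0455  0.2827]
72 284 [-16.7692   0.2829]
72.5 284 [-25.4955   0.283 ]
73 285 [-34.3169   0.2732]
pad X [-0.0789 -0.076  -0.0522 -0.0259 -0.0204] Y [-0.0141 -0.013   0.0038  0.0272  0.0296]
-0.076 10 0.01984359423377679 0.029609308433123677 0.13636052939414095
-0.07 36 -0.012711487802446098 0.028601272457339733 0.13564339553180016
-0.064 33 -0.013495613490178245 0.028835762547421387 0.13465020328167288
-0.058 26 -0.01278794166511317 0.021166645568006234 0.13341306450804108
-0.052 29 -0.012475830199292968 0.01562154258760316 0.13187014417496068
-0.046 26 -0.013521606894662228 0.014902465470881728 0.13110181108606694
-0.04 31 -0.0133097427925453 0.0205311459343766 0.13073039473073167
-0.034 26 -0.014105879822037185 0.015100912155763192 0.1279071290024426
-0.028 16 -0.013081736465216806 0.018907789292161924 0.1279934963144993
-0.022 4 0.017573707538770276 0.018471316886289123 0.1305119014695717
arm -0.08 18 0.01984359423377679 0.049684715686909596 [0.135  0.1375]
arm -0.07 58 0.010465482401691394 0.049965385251250244 [0.1356 0.1377]
arm -0.06 22 0.010273216869933273 0.022409703462142758 [0.1166 0.1346]
arm -0.05 24 0.010491483716714595 0.022095176569526878 [0.1161 0.1339]
arm -0.04 20 0.011055350302729482 0.022233020498307745 [0.116  0.1328]
arm -0.03 24 0.010501943092554486 0.021844257296819374 [0.1179 0.1531]
arm -0.02 36 0.010642261339707344 0.021648561502139316 [0.1328 0.1583]
arm -0.01 38 0.01032816518399343 0.023544194281560373 [0.1354 0.1591]
arm -0.0 35 0.010543113255754194 0.021439245633831996 [0.1327 0.1583]
arm 0.01 37 0.011130621904398006 0.023094919738110547 [0.1316 0.1601]
arm 0.02 33 0.011042911525342975 0.02084483013821741 [0.1334 0.1592]
bracket 28 0.16798910412385448 0.17920482011931949 0.12358662943955478
```

The bar lies at 71.0° in the world, the pad middle is near (0.635, -0.026) at about 0.132 high, and the jaws already open nearly along the bar. I'll close them, turn 2.7° and travel above the pad.

Request:
carry_out([
  [[0,0,0.33,0,0,0,-1],[0,0,0,1,0.77,0,-1],[0,0,0,1,0.77,0,-1],[0,0,0,1,0.77,0,-1],[0,0,0,1,0.77,0,-1],[0,0,0,1,0.77,0,-1],[0,0,0,1,0.77,0,-1],[0,0,0,1,0.77,0,-1],[0,0,0,1,0.77,0,-1],[0,0,0,1,0.77,0,-1],[0,0,0,1,0.77,0,-1],[0,0,0,1,0.77,0,-1],[0,0,0,1,0.77,0,-1],[0,0,0,1,0.77,0,-1],[0,0,0,1,0.77,0,-1],[0,0,0,1,0.77,0,-1],[0,0,0,1,0.77,0,-1],[0,0,0,1,0.77,0,-1],[0,0,0,1,0.77,0,-1],[0,0,0,1,0.77,0,-1]],
])

```text
t: 3.85
eef_pos: [0.5204, 0.1457, 0.4048]
ee_rot: [-3.141, -0.0, -0.331]
force: [-0.2, 0.8, -0.0]
width: 0.0002
```

Request:
carry_out([
  [[0,0,0,1,0.8,0,-1],[0,0,0,1,0.8,0,-1],[0,0,0,1,0.8,0,-1],[0,0,0,1,0.8,0,-1],[0,0,0,1,0.8,0,-1],[0,0,0,1,0.8,0,-1],[0,0,0,0.6,0.4,0,-1],[0,0,0,0,0,0,-1],[0,0,0,0,0,0,-1]],
])

```text
t: 4.97
eef_pos: [0.6335, -0.0288, 0.4046]
ee_rot: [-3.141, 0.0, -0.331]
force: [-0.4, -0.6, 0.2]
width: 0.0006
```

```bash
cat > st.py <<'E'
from h import *
np.set_printoptions(precision=4,suppress=True)
a=np.radians(71.0);e=np.array([np.cos(a),np.sin(a)]);n=np.array([-e[1],e[0]])
hc=np.array([.6508,.0209])
def st():
    s=arm.get_state();p=s['eef_pos']
    print('t',round(s['t'],2),p,s['ee_rot'],'w',round(s['width'],4),'F',s['force'],'tipz',round(p[2]-.178,4),'q',s['q'])
    d=np.array(p[:2])-hc
    print('along e from start face %.4f  across %.4f'%(d@e+.0275,d@n), 'F along e %.2f'%(np.array(s['force'])[:2]@e))
st()
E
python3 - <<'E'
from st import *
save('wrist','w1.png');save('top','top1.png');save('scene','scene1.png')
E
```

```text
t 4.97 [ 0.6335 -0.0288  0.4046] [-3.1415  0.0003 -0.3309] w 0.0006 F [-0.3949 -0.6108  0.2182] tipz 0.2266 q [ 0.2617  0.2923 -0.0838 -0.0003 -1.1948  0.9783]
along e from start face -0.0251  across 0.0001 F along e -0.71
```

```bash
python3 -c "
import cv2
a=cv2.imread('pics/scene1.png');cv2.imwrite('pics/s1c.png',cv2.resize(a[100:280,190:410],None,fx=3.3,fy=3.3,interpolation=2)[:600])"
```

```text
(no output)
```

View pics/w1.png

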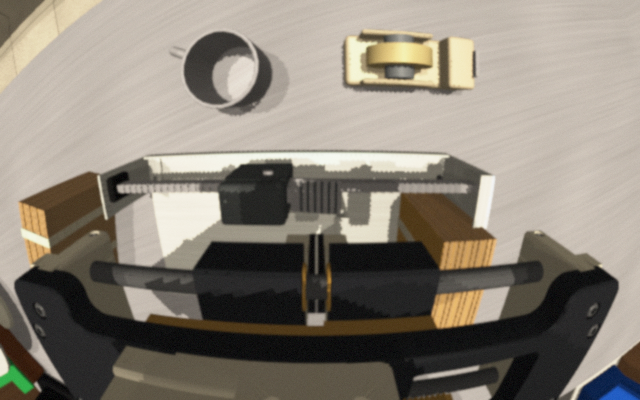

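View pics/s1c.png

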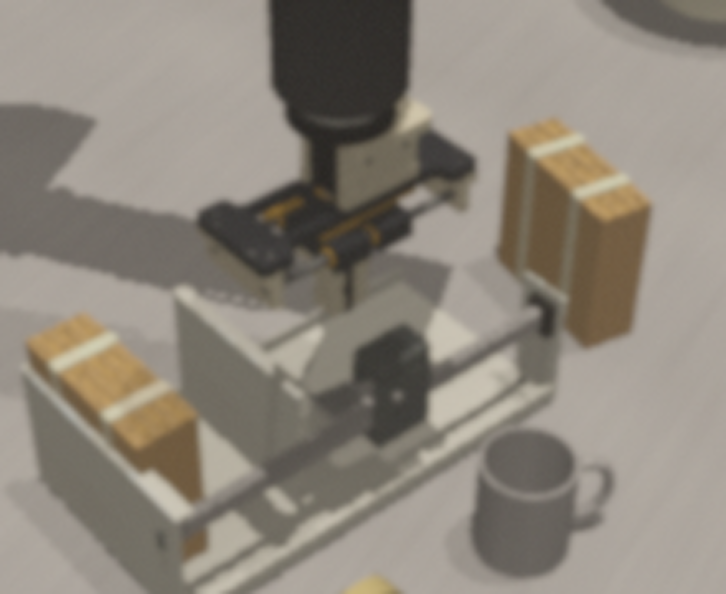

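The wrist view shows the closed tips over the bar line, with the head at (255,190) and the ribbed pad at (320,195). The gripper body is clear of everything. I'll come down to just above the pad.

Request:
carry_out([
  [[0,0,0,0,0,0.8,-1],[0,0,0,0,0,0.8,-1],[0,0,0,0,0,0.8,-1],[0,0,0,0,0,0.7,-1],[0,0,0,0,0,0.3,-1],[0,0,0,0,0,0,-1],[0,0,0,0,0,0,-1]],
])

```text
t: 6.0
eef_pos: [0.6342, -0.0289, 0.3205]
ee_rot: [-3.141, -0.001, -0.331]
force: [0.1, -0.8, 0.8]
width: 0.0007
```

```bash
python3 - <<'E'
from st import *
save('wrist','w2.png');save('scene','scene2.png')
import cv2
a=cv2.imread('pics/scene2.png');cv2.imwrite('pics/s2c.png',cv2.resize(a[160:260,230:380],None,fx=5,fy=5,interpolation=2))
a=cv2.imread('pics/w2.png');cv2.imwrite('pics/w2c.png',cv2.resize(a[120:320,200:440],None,fx=3,fy=3,interpolation=2))
E
```

```text
t 6.0 [ 0.6342 -0.0289  0.3205] [-3.1411 -0.0011 -0.3307] w 0.0007 F [ 0.1371 -0.8271  0.8376] tipz 0.1425 q [ 0.2614  0.356  -0.194   0.0003 -1.0196  0.9785]
along e from start face -0.0250  across -0.0005 F along e -0.74
```

View pics/w2c.png

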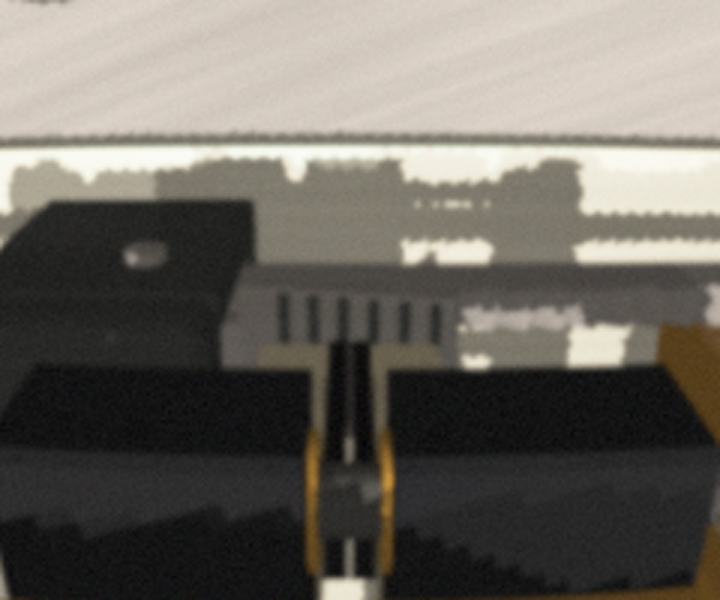

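View pics/s2c.png

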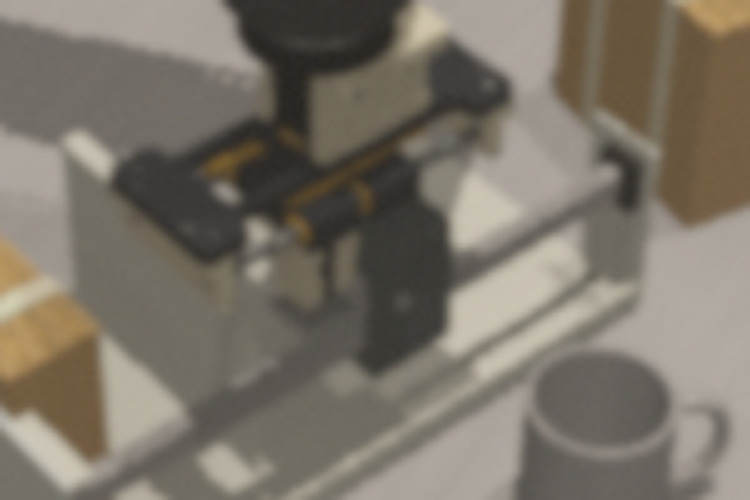

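The tips span about 40 mm along the bar, over the ribs, about 4 mm forward of the head face. Pressing now.

Request:
carry_out([
  [[0,0,0,0,0,0.2,-1],[0,0,0,0,0,0.2,-1],[0,0,0,0,0,0.1,-1],[0,0,0,0,0,0,-1]],
])

```text
t: 6.6
eef_pos: [0.634, -0.0292, 0.3072]
ee_rot: [3.141, -0.0, -0.331]
force: [0.3, -2.9, 4.4]
width: 0.0005
```

```bash
python3 st.py
```

```text
t 6.6 [ 0.634  -0.0292  0.3072] [ 3.1412 -0.0001 -0.3309] w 0.0005 F [ 0.3122 -2.934   4.4386] tipz 0.1292 q [ 0.2611  0.3681 -0.2093  0.0005 -0.9935  0.9786]
along e from start face -0.0254  across -0.0004 F along e -2.67
```

Request:
carry_out([
  [[0,0,0,0,0,0.15,-1],[0,0,0,0,0,0.12,-1],[0,0,0,0,0,0,-1],[0,0,0,0,0,0,-1]],
])

```text
t: 7.1
eef_pos: [0.634, -0.0292, 0.301]
ee_rot: [3.141, -0.001, -0.331]
force: [-2.0, -3.3, 7.2]
width: 0.0001
```

```bash
python3 - <<'E'
from st import *
save('wrist','w3.png')
a=cv2.imread('pics/w3.png');cv2.imwrite('pics/w3c.png',cv2.resize(a[120:320,200:440],None,fx=3,fy=3,interpolation=2))
E
```

```text
t 7.1 [ 0.634  -0.0292  0.301 ] [ 3.1415 -0.0008 -0.3307] w 0.0001 F [-1.9975 -3.3025  7.1718] tipz 0.123 q [ 0.2612  0.3737 -0.2166  0.0006 -0.98    0.9785]
along e from start face -0.0253  across -0.0004 F along e -3.77
```

View pics/w3c.png

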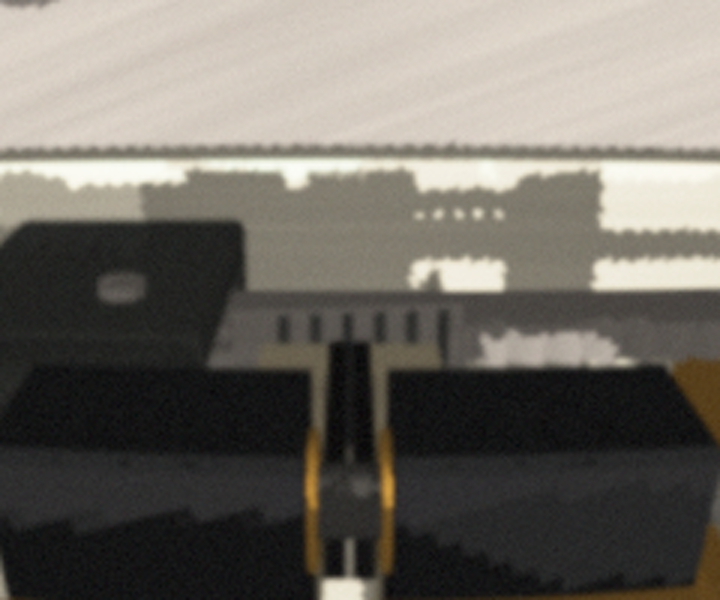

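The lever is nearly level, at about 7 N. I'll start pushing back (tool −y) in small steps, then check.

Request:
carry_out([
  [[0,0,0,0,-0.1,0.02,-1],[0,0,0,0,-0.15,0,-1],[0,0,0,0,-0.2,0,-1],[0,0,0,0,-0.25,0,-1],[0,0,0,0,-0.25,0,-1],[0,0,0,0,-0.25,0,-1]],
])

```text
t: 7.9
eef_pos: [0.6437, -0.0008, 0.3005]
ee_rot: [3.141, -0.001, -0.331]
force: [-2.3, -4.1, 8.2]
width: 0.0002
```

```bash
python3 - <<'E'
from st import *
save('wrist','w4.png')
a=cv2.imread('pics/w4.png');cv2.imwrite('pics/w4c.png',cv2.resize(a[120:320,200:440],None,fx=3,fy=3,interpolation=2))
E
```

```text
t 7.9 [ 0.6437 -0.0008  0.3005] [ 3.1412 -0.0006 -0.3308] w 0.0002 F [-2.2662 -4.0555  8.2374] tipz 0.1225 q [ 0.3015  0.3876 -0.1958  0.0008 -0.9871  0.938 ]
along e from start face 0.0047  across -0.0004 F along e -4.57
```

View pics/w4c.png

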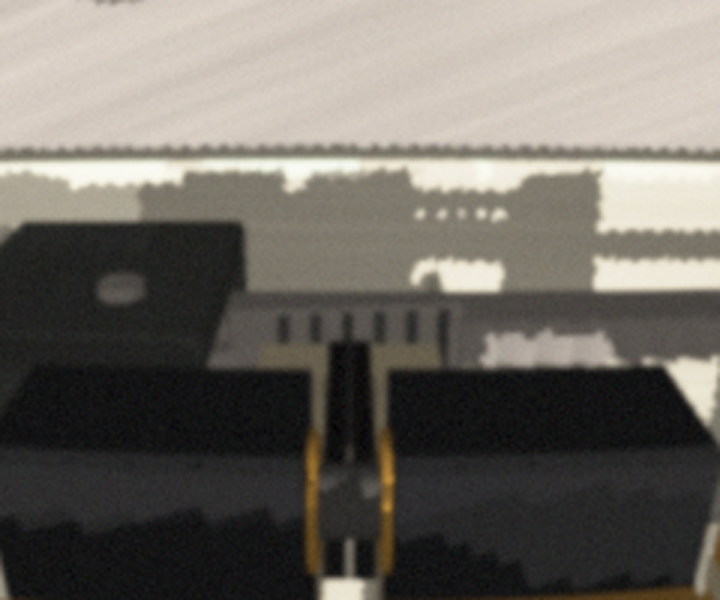

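The stop travelled with the finger: 30 mm so far at a steady 4.6 N. Continuing.

Request:
carry_out([
  [[0,0,0,0,-0.3,0,-1],[0,0,0,0,-0.3,0,-1],[0,0,0,0,-0.3,0,-1],[0,0,0,0,-0.3,0,-1],[0,0,0,0,-0.3,0,-1],[0,0,0,0,-0.3,0,-1],[0,0,0,0,-0.3,0,-1],[0,0,0,0,-0.3,0,-1],[0,0,0,0,-0.3,0,-1],[0,0,0,0,-0.3,0,-1],[0,0,0,0,-0.2,0,-1]],
])

```text
t: 9.32
eef_pos: [0.6697, 0.075, 0.3006]
ee_rot: [3.141, -0.001, -0.331]
force: [-1.4, -3.8, 8.2]
width: 0.0006
```

```bash
python3 - <<'E'
from st import *
save('wrist','w5.png')
a=cv2.imread('pics/w5.png');cv2.imwrite('pics/w5c.png',cv2.resize(a[100:320,140:440],None,fx=2.5,fy=2.5,interpolation=2))
E
```

```text
t 9.32 [0.6697 0.075  0.3006] [ 3.1413 -0.0006 -0.3306] w 0.0006 F [-1.3577 -3.827   8.2447] tipz 0.1226 q [ 0.4003  0.4324 -0.1235  0.0007 -1.0146  0.8395]
along e from start face 0.0848  across -0.0003 F along e -4.06
```

View pics/w5c.png

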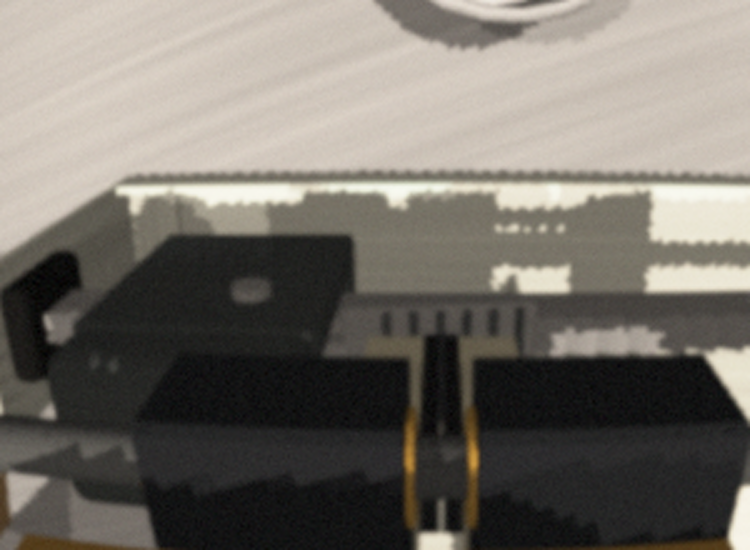

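About 110 mm done and the head is nearing the buffer, which shows at crop (40,310). Next a slow approach.

Request:
carry_out([
  [[0,0,0,0,-0.2,0,-1],[0,0,0,0,-0.2,0,-1],[0,0,0,0,-0.2,0,-1],[0,0,0,0,-0.1,0,-1],[0,0,0,0,0,0,-1]],
])

```text
t: 10.0
eef_pos: [0.6755, 0.0917, 0.3006]
ee_rot: [-3.141, -0.001, -0.331]
force: [-1.9, -2.1, 7.5]
width: 0.0006
```

```bash
python3 - <<'E'
from st import *
save('wrist','w6.png')
a=cv2.imread('pics/w6.png');cv2.imwrite('pics/w6c.png',cv2.resize(a[100:320,140:440],None,fx=2.5,fy=2.5,interpolation=2))
E
```

```text
t 10.0 [0.6755 0.0917 0.3006] [-3.1413 -0.0008 -0.3306] w 0.0006 F [-1.9046 -2.085   7.5115] tipz 0.1226 q [ 0.4202  0.4437 -0.1047  0.0004 -1.0216  0.8198]
along e from start face 0.1024  across -0.0003 F along e -2.59
```

View pics/w6c.png

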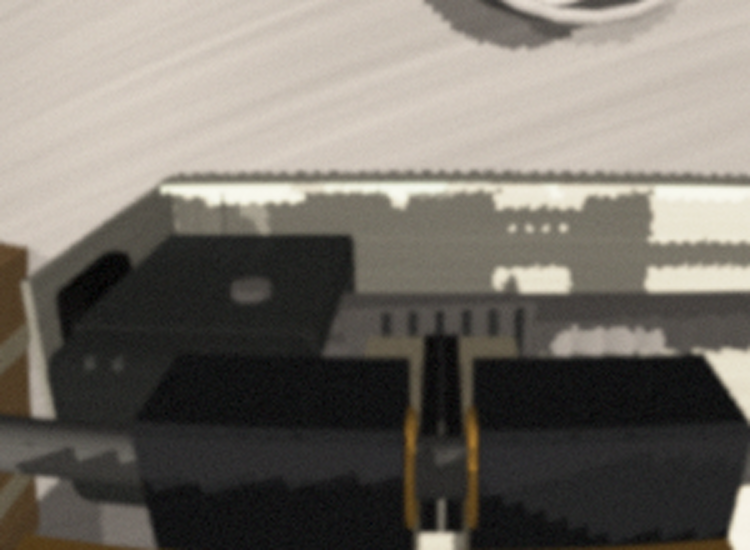

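The finger is still dragging the stop and a small gap to the buffer remains. I'll step on until contact.

Request:
carry_out([
  [[0,0,0,0,-0.15,0,-1],[0,0,0,0,-0.15,0,-1],[0,0,0,0,-0.1,0,-1],[0,0,0,0,0,0,-1]],
])

```text
t: 10.55
eef_pos: [0.6787, 0.1011, 0.3006]
ee_rot: [-3.141, -0.001, -0.331]
force: [-0.8, -3.0, 7.6]
width: 0.0002
```

```bash
python3 - <<'E'
from st import *
save('wrist','w7.png')
a=cv2.imread('pics/w7.png');cv2.imwrite('pics/w7c.png',cv2.resize(a[100:320,140:440],None,fx=2.5,fy=2.5,interpolation=2))
E
```

```text
t 10.55 [0.6787 0.1011 0.3006] [-3.1414 -0.0008 -0.3306] w 0.0002 F [-0.8088 -3.0413  7.5905] tipz 0.1226 q [ 0.4313  0.4505 -0.0935  0.0005 -1.0261  0.8087]
along e from start face 0.1124  across -0.0003 F along e -3.14
```

View pics/w7c.png

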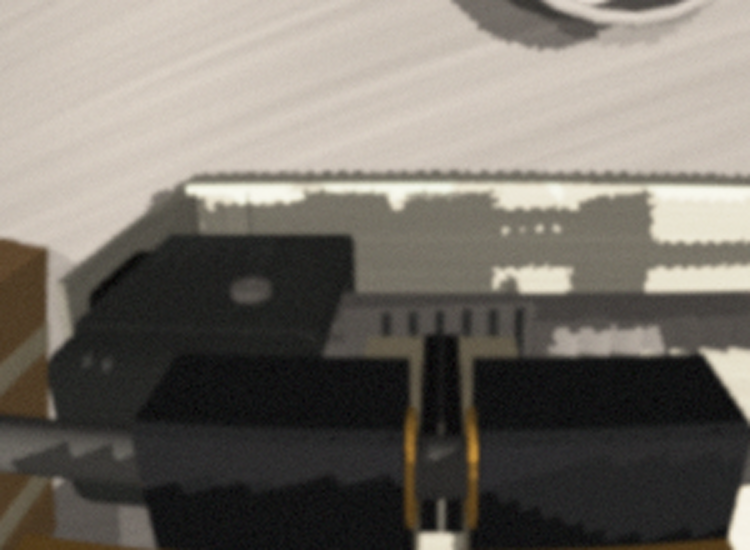

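Request:
carry_out([
  [[0,0,0,0,-0.1,0,-1],[0,0,0,0,-0.1,0,-1],[0,0,0,0,0,0,-1]],
])

```text
t: 10.98
eef_pos: [0.68, 0.1047, 0.3007]
ee_rot: [3.14, 0.0, -0.331]
force: [-3.5, -6.9, 9.3]
width: 0.0006
```

Request:
carry_out([
  [[0,0,0,0,-0.1,0,-1],[0,0,0,0,-0.1,0,-1],[0,0,0,0,0,0,-1]],
])

```text
t: 11.35
eef_pos: [0.6811, 0.1076, 0.3008]
ee_rot: [3.136, 0.001, -0.332]
force: [-5.2, -15.1, 12.9]
width: 0.0002
```

```bash
python3 - <<'E'
from st import *
save('wrist','w8.png')
a=cv2.imread('pics/w8.png');cv2.imwrite('pics/w8c.png',cv2.resize(a[100:320,140:440],None,fx=2.5,fy=2.5,interpolation=2))
E
```

```text
t 11.35 [0.6811 0.1076 0.3008] [ 3.136   0.0012 -0.3316] w 0.0002 F [ -5.1787 -15.0541  12.9033] tipz 0.1228 q [ 0.4395  0.4566 -0.0841  0.0037 -1.0349  0.7978]
along e from start face 0.1193  across -0.0004 F along e -15.92
```

View pics/w8c.png

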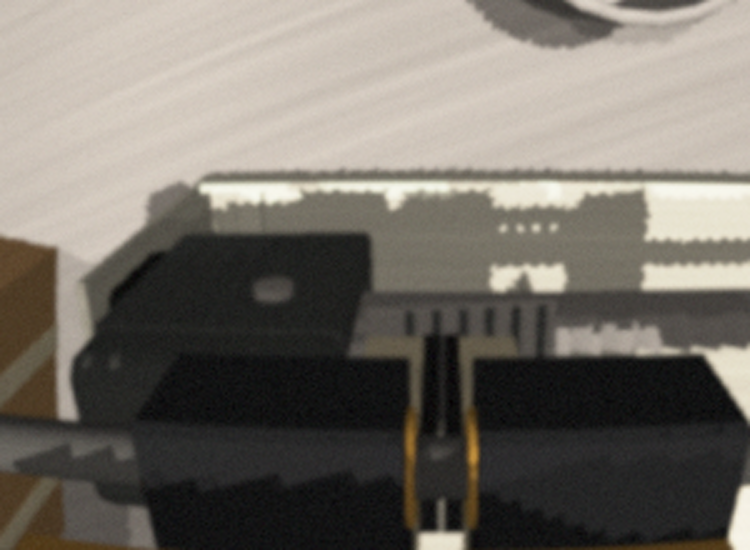

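The finger slid 4 mm to the head face and the force rose to 16 N, which fits the head being on the buffer. I'll lean on a little more to confirm it is solid, and hold.

Request:
carry_out([
  [[0,0,0,0,-0.12,0,-1],[0,0,0,0,0,0,-1],[0,0,0,0,0,0,-1]],
])

```text
t: 11.78
eef_pos: [0.6815, 0.1083, 0.3009]
ee_rot: [3.132, 0.003, -0.333]
force: [-6.7, -23.5, 14.1]
width: 0.0005
```

```bash
python3 st.py
```

```text
t 11.78 [0.6815 0.1083 0.3009] [ 3.1324  0.0025 -0.3327] w 0.0005 F [ -6.7415 -23.4788  14.0513] tipz 0.1229 q [ 0.4407  0.4582 -0.0821  0.0056 -1.0387  0.7946]
along e from start face 0.1201  across -0.0006 F along e -24.39
```

```bash
python3 - <<'E'
from st import *
save('scene','s9.png')
a=cv2.imread('pics/s9.png');cv2.imwrite('pics/s9c.png',cv2.resize(a[150:260,260:400],None,fx=5,fy=5,interpolation=2))
E
```

```text
t 11.78 [0.6815 0.1083 0.3009] [ 3.1324  0.0025 -0.3327] w 0.0005 F [ -6.7415 -23.4788  14.0513] tipz 0.1229 q [ 0.4407  0.4582 -0.0821  0.0056 -1.0387  0.7946]
along e from start face 0.1201  across -0.0006 F along e -24.39
```

View pics/s9c.png

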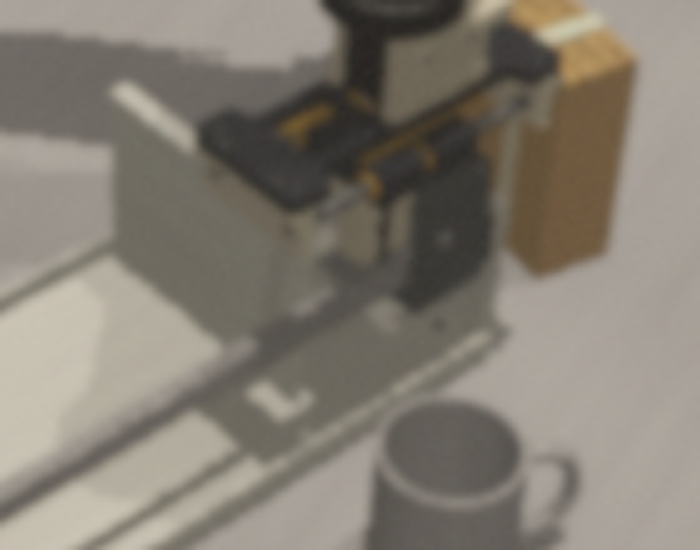

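The scene view shows the head up against the bracket. To release I'll ease the push slightly, lift straight up so the pawl drops while the finger still rests on the face, then back off and rise.

Request:
carry_out([
  [[0,0,0,0,0.05,-0.1,-1],[0,0,0,0,0,-0.2,-1],[0,0,0,0,0,-0.3,-1],[0,0,0,0,0,-0.3,-1],[0,0,0,0,0.15,-0.1,-1],[0,0,0,0,0.2,-0.3,-1],[0,0,0,0,0,-0.7,-1],[0,0,0,0,0,-1,-1],[0,0,0,0,0,-1,-1],[0,0,0,0,0,-1,-1],[0,0,0,0,0,0,-1]],
])

```text
t: 13.2
eef_pos: [0.6799, 0.1042, 0.4291]
ee_rot: [-3.138, -0.005, -0.33]
force: [-0.4, -0.7, -0.6]
width: 0.0006
```

```bash
python3 - <<'E'
from st import *
np.set_printoptions(precision=4,suppress=True)
for n in ('top','scene'):
    im,d=save(n,n+'10.png')
    for q in ['lever_pad','stop_head','bar_end','boards_in_center','boards_new_center','mug_center','tape_center','jaw']:
        for r in arm.landmark_of(n,q)[:1]: print(n,q,np.round(r['point'],1),round(r['conf'],2),px(n,d,*r['point']))
save('wrist','w10.png')
a=cv2.imread('pics/top10.png');cv2.imwrite('pics/t10c.png',cv2.resize(a[130:310,200:440],None,fx=3.3,fy=3.3,interpolation=2)[:600])
a=cv2.imread('pics/scene10.png');cv2.imwrite('pics/s10c.png',cv2.resize(a[130:330,190:410],None,fx=3,fy=3,interpolation=2))
E
```

```text
t 13.2 [0.6799 0.1042 0.4291] [-3.1378 -0.0049 -0.3304] w 0.0006 F [-0.3863 -0.6819 -0.5979] tipz 0.2511 q [ 0.4348  0.3651  0.0768  0.0007 -1.2763  0.8055]
along e from start face 0.1157  across -0.0004 F along e -0.77
top lever_pad [182.3 313.7] 0.38 [0.6383 0.0977 0.3373]
top stop_head [176.1 304. ] 0.84 [0.651  0.1185 0.3333]
top bar_end [172.8 284. ] 0.97 [0.6943 0.179  0.1549]
top boards_in_center [259.4 401.7] 0.61 [ 0.4879 -0.1132  0.159 ]
top boards_new_center [189.2 234.3] 0.8 [0.6523 0.3036 0.1488]
top mug_center [156.7 351.2] 0.89 [0.6863 0.0248 0.3574]
top tape_center [172.9 416. ] 0.97 [ 0.7165 -0.167   0.0832]
top jaw [221.  309.3] 0.75 [0.5771 0.1141 0.1351]
scene lever_pad [196.1 332.3] 0.56 [0.6745 0.1093 0.129 ]
scene stop_head [187.  341.9] 0.96 [0.6934 0.1278 0.1558]
scene bar_end [187.8 354.6] 0.57 [0.7191 0.1571 0.1425]
scene boards_new_center [170.2 361.3] 0.65 [0.6803 0.2859 0.1027]
scene mug_center [250.9 351.3] 0.89 [ 0.7937 -0.0096  0.0886]
scene tape_center [296.7 295.7] 0.56 [ 0.7338 -0.1774  0.0506]
scene jaw [201.5 302. ] 0.61 [0.5827 0.1071 0.0663]
```

View pics/t10c.png

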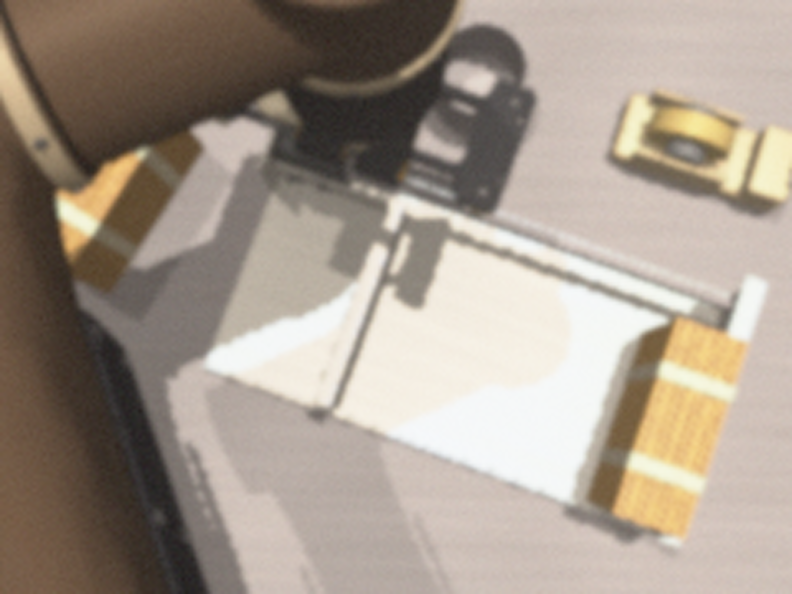

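View pics/s10c.png

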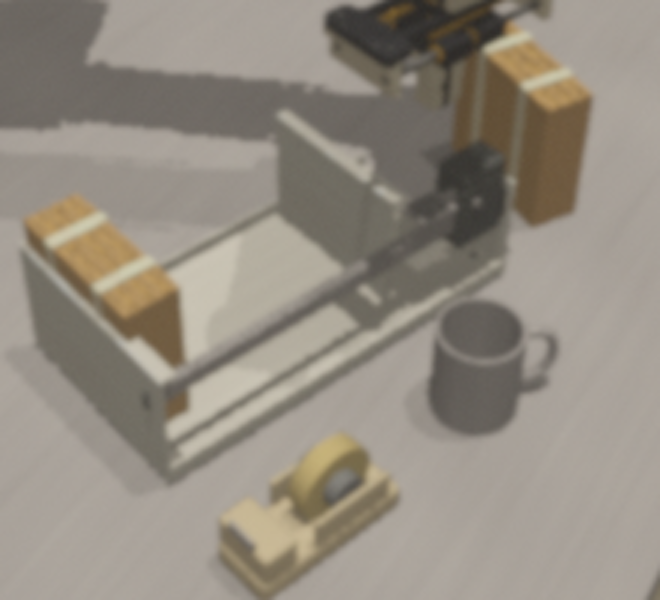

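View pics/w10.png

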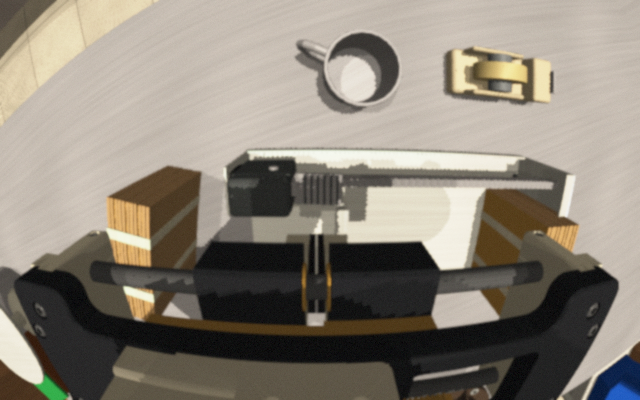

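All objects look unmoved and the head is at the bracket. I'll check that it didn't creep forward on release, using the jaw's travel in the depth clouds (about 141–142 mm expected from the finger).

```bash
python3 - <<'E'
from st import *
def cloud(n,f):
    m=arm.camera_model(n);K=np.array(m['camera_matrix']);T=np.array(m['world_from_camera']);d=np.load(f)
    v,u=np.mgrid[0:400,0:640];d=d.astype(float)
    Q=(np.linalg.inv(K)@np.stack([u*d,v*d,d]).reshape(3,-1)).T@T[:3,:3].T+T[:3,3]
    return Q[d.ravel()>0]
for n,f in (('top','pics/top0.npy'),('top','pics/top10.npy'),('scene','pics/scene0.npy'),('scene','pics/scene10.npy')):
    Q=cloud(n,f);X=(Q[:,:2]-hc)@e;Y=(Q[:,:2]-hc)@n_ if False else (Q[:,:2]-hc)@np.array([-e[1],e[0]])
    k=(Q[:,2]>.128)&(Q[:,2]<.142)&(Y>.05)&(Y<.17)&(X>-.12)&(X<.12); print(f,'jaw top',k.sum(),np.percentile(X[k],[5,50,95]) if k.any() else '')
    k=(Q[:,2]>.152)&(Q[:,2]<.165)&(abs(Y)<.02)&(X>-.05)&(X<.19);print('   head top',k.sum(),np.percentile(X[k],[3,50,97]) if k.any() else '')
    if n=='scene':
        k=(Q[:,2]>.06)&(Q[:,2]<.12)&(Y>.05)&(Y<.15)&(X>-.12)&(X<.12); print('   jaw face',k.sum(),np.median(X[k]))
    k=(Q[:,2]>.118)&(Q[:,2]<.126)&(abs(Y)<.03)&(X>.15)&(X<.2); print('   bracket top',k.sum(),np.percentile(X[k],[3,50,97]) if k.any() else '')
E
```

```text
t 14.15 [0.6795 0.1039 0.4249] [-3.1416 -0.     -0.3309] w 0.0002 F [-0.2636  0.388  -0.0254] tipz 0.2469 q [ 0.4344  0.3684  0.0726 -0.     -1.2749  0.8055]
along e from start face 0.1153  across -0.0001 F along e 0.28
pics/top0.npy jaw top 249 [-0.079  -0.0734 -0.0676]
   head top 308 [-0.0251 -0.0001  0.0249]
   bracket top 20 [0.1757 0.1772 0.179 ]
pics/top10.npy jaw top 247 [0.059  0.0648 0.0705]
   head top 75 [0.113  0.1466 0.1645]
   bracket top 21 [0.1521 0.1768 0.1785]
pics/scene0.npy jaw top 201 [-0.0805 -0.0752 -0.0676]
   head top 207 [-0.0269 -0.0039  0.0231]
   jaw face 345 -0.07933147306202787
   bracket top 27 [0.1728 0.1758 0.1796]
pics/scene10.npy jaw top 187 [0.0572 0.0621 0.0712]
   head top 176 [0.1114 0.1354 0.161 ]
   jaw face 377 0.05917604988929814
   bracket top 11 [0.1512 0.1605 0.1799]
```

```bash
python3 - <<'E'
from st import *
def cloud(n,f):
    m=arm.camera_model(n);K=np.array(m['camera_matrix']);T=np.array(m['world_from_camera']);d=np.load(f).astype(float)
    v,u=np.mgrid[0:400,0:640]
    Q=(np.linalg.inv(K)@np.stack([u*d,v*d,d]).reshape(3,-1)).T@T[:3,:3].T+T[:3,3]
    return Q[d.ravel()>0]
for f,off in (('scene0',0),('scene9',.1383),('scene10',.1383)):
    try: Q=cloud('scene','pics/%s.npy'%f)
    except Exception: Q=cloud('scene','pics/s9.npy')
    X=(Q[:,:2]-hc)@e-off;Y=(Q[:,:2]-hc)@n
    for x in (-.068,-.06,-.052,-.044,-.036):
        k=(abs(X-x)<.004)&(abs(Y)<.012)&(Q[:,2]>.1)&(Q[:,2]<.15); print(f,x,k.sum(),np.percentile(Q[k,2],[50,90]) if k.any() else '')
E
```

```text
t 14.15 [0.6795 0.1039 0.4249] [-3.1416 -0.     -0.3309] w 0.0002 F [-0.2636  0.388  -0.0254] tipz 0.2469 q [ 0.4344  0.3684  0.0726 -0.     -1.2749  0.8055]
along e from start face 0.1153  across -0.0001 F along e 0.28
scene0 -0.068 28 [0.1358 0.1377]
scene0 -0.06 27 [0.1338 0.1356]
scene0 -0.052 29 [0.1328 0.1346]
scene0 -0.044 28 [0.1308 0.1331]
scene0 -0.036 26 [0.1293 0.1314]
scene9 -0.068 31 [0.119  0.1218]
scene9 -0.06 50 [0.1321 0.1449]
scene9 -0.052 15 [0.1317 0.145 ]
scene9 -0.044 17 [0.1308 0.1439]
scene9 -0.036 10 [0.1341 0.1426]
scene10 -0.068 29 [0.1305 0.1332]
scene10 -0.06 27 [0.1294 0.1323]
scene10 -0.052 23 [0.1303 0.1321]
scene10 -0.044 23 [0.1284 0.1302]
scene10 -0.036 21 [0.1274 0.1305]
```

```bash
python3 -c "
from station import arm
print(arm.job_done())"
```

```text
the job is handed in; nothing more can be done
None
```

The stop is back against the rubber buffer, the lever is released and the arm is clear. I handed the job in at about 14 s of the 38 s; it reported no verdict.

**What I did:** With the gripper shut, I pressed the lever pad to about 0.123 m fingertip height (about 7 N) and pushed the stop back with the lever held. The stop moved freely at 3–5 N until the head met the buffer. There the finger slid onto the head face and the push rose to 24 N, with less than 1 mm of further movement. I then lifted straight up so the pawl could drop, and backed off.

**Last checks:**
- **Stop position:** the jaw's travel measures about 138 mm in the depth images. The finger and wrist view suggest about 140 mm while I was pushing, so it may have settled forward 1–2 mm, or that may be measurement error. The limit is 7 mm.
- **Lever:** it has sprung up, but its free end sits about 5 mm lower than at the start. I estimate 0.11–0.15 rad, which fits the pawl resting higher on a tooth and is under the 0.18 limit.
- **Loose objects:** both bundles, the mug and the tape dispenser look unmoved. The top camera's reading for the mug was blocked by the gripper, and the scene camera put it within 6 mm of its starting reading, which is about its noise. The scene camera never picked out the bundle in the rack. The top view put it within about 13 mm, also mostly noise, and it looks unmoved in the pictures.
- **Arm:** fingertips are 0.247 m above the table and the measured force is near zero.

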